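# Third hand: stand a panel up and press it against the sprung stop

### The arm

A 7-joint arm with a two-finger parallel gripper is mounted at the origin on the work surface. World frame = base frame: x ahead of the robot, y to its left, z up, the work surface at z = 0. Lengths are in m, angles in degrees, forces in N, time in s.
With the tool pointing down it reaches from about 0.4 to 0.9 m from the base axis. Payload 5.6 kg.
Tool frame: the origin (TCP) lies on the centre line of the jaws, within the pads' length; the fingertips stand 11 mm ahead of it and the grasp point (between the pads) lies 8 mm behind it; z points along the fingers, y is the direction in which the jaws open and shut (so a half turn about z gives the same grasp; the last joint's range is limited). The gripper opens to 92 mm and grips with 3 to 60 N. Pads are 20 mm wide; open, the fingers measure 128 mm over their backs; the gripper's body (75 mm by 189 mm) begins 69 mm behind the grasp point.
Start: joints at [-78.094, 26.786, -0.665, 91.828, 0.344, 61.387, -3.226], TCP at [0.161, 0.63, 0.226] pointing down, gripper open.
Joint ranges: [-144.91, 144.91], [-17.63, 115.5], [-89.93, 88.59], [15.96, 139.68], [-74.01, 254.01], [8.47, 105.57], [-167.45, 167.45]. Speed limits (degrees/s): [147.25, 147.25, 180, 180, 180, 180, 180].

### API

Orientations are given as [roll, pitch, yaw] about the fixed x, y, z axes, in that order (R = Rz(yaw) Ry(pitch) Rx(roll)).
In Python, from plant import observe, get_image, camera_info, job_done, boxes_of, regions_of, pinpoint gives the robot as it stands. The module is installed in compiled form; this text tells all that it offers.
- The arm moves only by the shell command python3 -m pendant 'ROWS' [OPENING] [FORCE]. ROWS is JSON, a list that holds one entry, the list of rows, each a list of 6 numbers: the shift along the tool's x, y, z in mm, then the turn, a rotation vector about the tool's x, y, z in rad. In form: [[[dx, dy, dz, ax, ay, az], ...]]. A call has 1 to 20 rows; each row shifts and turns the commanded pose from where the row before left it, along the tool's axes as they then stand; what a row does not reach is not made up. A row lasts 1/12 s, in which the tool goes at most 41.7 mm and 7.16 degrees, less where a joint would pass 70% of its speed; a pose out of reach is approached as far as the arm can. A call with a gripper value outside its range is refused whole. OPENING is the finger opening in mm, from 0 to 91.9, set as the call begins (- or left out, the last holds). The fingers move at their own pace and stop on an object; FORCE is the grip in N (left out, the last holds). Time passes only in rows, so rows that do not move let the fingers close. It gives the time, the measured TCP pose, the force and the opening at its end, in the units of the state.
- observe(): the state, without advancing time (a new reading comes with each control period).
- get_image(name): name is "scene" or "top" or "wrist"; returns the picture (480x640x3 uint8, red, green, blue); there is no depth.
- camera_info(name): a dict with "fx", "fy", "cx", "cy" (pixels), "rvec" (rotation vector, rad) and "tvec" (3), from world to camera coordinates, as OpenCV has them; the wrist camera has in their place "tool_from_camera" (4x4, takes a point from camera to tool coordinates, whose origin is the TCP and whose axes are the flange's). Camera axes: x right, y down, z forward; pixel columns grow to the right and rows downward; lengths in m; the calibration is good to about 2 mm. A picture is of the moment at which its call begins: read the wrist's pose just before it. camera_info takes no time and is no camera call.
- job_done(): hands the job in, once; it reports no verdict.
Trained networks look in the newest picture that a camera, given by its name, has taken for a name from the list of things; names that differ only in an ending like _2 or _b are one class to them, and where a whole thing is asked for, a point or a joint stands for the part that bears it (a point fixed in the world has none). Each returns a list of dicts, best first, with "score" (0 to 1); they miss things now and then, are a little off and sometimes report something else, mostly with a low value. They report only what shows in the picture. A call takes as long as a camera call. They do not tell look-alikes from the thing itself.
- boxes_of(camera, name): "extent" ([left, top, width, height] in pixels, round what is visible of it).
- regions_of(camera, name): "mask" (480x640 bool, what is visible of it) and "extent" ([left, top, width, height] in pixels, round what is visible of it).
- pinpoint(camera, name): "centre" ([column, row] in pixels: a listed point, or the origin of a listed thing).
The state is a dict: "time_s": time; "joints": joint angles; "joint_vel": joint speeds; "joint_torque": joint torques, N m; "tool_pos": TCP position; "eef_rot": TCP orientation; "force": force on the tool from outside, world axes, zero at the start; "torque": the same for the moment, N m; "grip_width": opening from 0.0 (shut) to 1.0 (fully open).
Only numpy, scipy, OpenCV 4.12 (cv2) and the standard library are available. Lean on these libraries where they do the work, as an engineer would, in place of code of your own. Each camera call takes 0.05 s, during which the arm holds its last target.

### The job

A colleague is about to fasten the small aluminium panel at the sprung stop and needs a third hand. Take the panel from its sloping rest, stand it upright on its lower thin edge (the end with the two screw holes stays up) on the fixture's base just clear of the stop, then slide it up flat and centred against the stop and press until the stop's pointer stands midway between the two marks, about 10 N, never driving the stop to the end of its travel. Finish while still holding the panel there, standing on the base, with that steady push, and leave the bottle, the screwdriver and the jar alone.

Things in the scene. Friction and masses are not known exactly. Their poses are not given: they have to be found in the camera images.
- panel_center (a point): Centre of the loose flat aluminium panel, 100 x 60 x 10 mm, 0.17 kg, two dark screw holes near its upper end. Axes: z along the 100 mm towards the holes (up when it stands), y along the 60 mm, x through the thickness. At first it lies on the rest, sloping 45 degrees, holes end high, x axis into the rest: turned upright about y, that underside faces +x. Its 60 mm sides overhang the rest
- panel_foot (a point): Middle of the panel's lower thin edge (end face), 50 mm from panel_center along -z; same axes
- rest: Fixed wooden rest; origin on the bench under its centre. A board 36 mm wide slopes up at 45 degrees towards the rest's +x, with a small lip at the low end; it carries the panel, whose upper end is about 100 mm above the bench. Foot board 110 x 90 x 8 mm
- fixture: Fixed fixture; origin at bench level under the free stop's front face. Steel base, top 10 mm above the bench, 120 mm wide (y), from 90 mm in front of the origin (-x) to 110 mm behind. The panel stands on it in front of the stop and is pushed along +x. Spring housing 40 mm wide, 60 mm high, from 50 mm behind the origin. White marks at +y: pointer there at 6 and 14 mm of stop travel
- stop_face (a point): Middle of the stop's front face, 60 mm above the bench; moves with the stop, axes as the fixture's. The stop is an upright steel plate 40 mm wide (narrower than the panel: fingers pass on either side), 10 mm thick, 12 to 96 mm above the bench, facing the fixture's -x
- stop (a joint): How far the stop is pushed back along the fixture's +x, in m: 0 free, 0.025 end of travel. Spring of 1 N per mm: 0.010 means 10 N, pointer midway between the marks
- bottle: Bystander: standing drinking bottle with a steel cap, 68 mm across, 178 mm high; origin at its underside
- screwdriver: Bystander: screwdriver lying on the bench, 170 mm long; origin near its middle
- jar: Bystander: small closed jar, 48 mm across, 50 mm high; origin at its underside
Not all that is in view belongs to the job. Of the things like the part that bears panel_center, leave any that is purple; of the rest the smaller one is meant.

How it is judged (in metres and radians):
On the way:
1. the panel stands upright on its lower edge on the fixture's base, in front of the stop and not yet touching it (angle between panel_center's own z axis and vertical below 0.1 rad and z of panel_foot in the frame of fixture between 0.006 and 0.016 m and angle between the x axis of panel_center and the x axis of fixture, either way round below 0.12 rad and y of panel_foot in the frame of fixture between -0.03 and 0.03 m and x of panel_foot in the frame of fixture between -0.09 and -0.004 m and value of joint stop below 0.002 m and contact force between panel and stop below 0.2 N), for 0.2 s.
At the end, for the whole second after the job is handed in: The panel stands upright (within 0.10 rad) on the fixture's base (foot within 6 mm of it), flat to the stop (0.12 rad) and centred on it within 10 mm, at rest; the stop is pushed back 6 to 14 mm and feels 5 to 15 N from the panel, and the fingers are still on the panel (angle between panel_center's own z axis and vertical below 0.1 rad and z of panel_foot in the frame of fixture between 0.006 and 0.016 m and angle between the x axis of panel_center and the x axis of fixture, either way round below 0.12 rad and y of panel_foot in the frame of fixture between -0.01 and 0.01 m and value of joint stop between 0.006 and 0.014 m and contact force between panel and stop between 5 and 15 N and contact force between panel and the fingers above 1 N and linear speed of panel below 0.01 m/s and distance between panel_center and stop_face below 0.025 m); the arm keeps its last pose, push and grip.
It fails at once if the stop is driven to the end of its travel (past 22 mm) (value of joint stop above 0.022 m).
It fails at once if a bystander is moved more than 30 mm or the bottle or jar tipped (distance of any of bottle, screwdriver, jar from where it was at the start of the episode above 0.03 m or angle between any of bottle, jar's own z axis and vertical above 0.5 rad).
It also fails if it takes over 45 s, if anything falls off the work surface, if the arm or the gripper's body presses on something with over 40 N, if the wrist force passes 120 N, or if a joint passes its speed limit or range.

## Working session

There is one attempt and no reset: what is moved stays moved. The work goes in short steps, Python scripts to look and compute and a shell command to move; the robot and the scene stay as the last step left them, time stands still between calls to the robot, and variables do not carry over. Pictures are saved under pics/ and viewed, and the job is handed in when it is done.

```bash
mkdir -p pics; cat > h.py <<'E'
import numpy as np, cv2
from plant import *
def save(cam,fn):
    im=get_image(cam); cv2.imwrite('pics/'+fn,im[:,:,::-1].copy()); return im
E
python3 - <<'E'
from h import *
print(observe())
for c in("scene","top"):
    save(c,c+"0.png"); print(c,camera_info(c))
    for n in("panel_center","panel_foot","rest","fixture","stop_face","bottle","screwdriver","jar"):
        print(n,[(round(d["score"],2),np.round(d["centre"],1).tolist()) for d in pinpoint(c,n)][:4])
print(camera_info("wrist"))
E
```

```text
{'time_s': 0.0, 'joints': array([-78.09627274,  26.83544517,  -0.66452221,  91.88079935,
         0.3444022 ,  61.38555511,  -3.22527714]), 'joint_vel': array([ 0.08804501,  0.0046078 ,  0.00082554, -0.06960478, -0.07571568,
        0.0941788 , -0.0427209 ]), 'joint_torque': array([-3.44532373e-04, -5.20566666e+01, -1.21607751e-02, -2.43761212e+01,
       -5.65497950e-02,  1.72536902e-02,  1.72500618e-04]), 'tool_pos': array([0.16122435, 0.62911025, 0.22464749]), 'eef_rot': array([-1.79900457e+02,  7.68244441e-03,  1.65629430e+02]), 'force': array([-0.28580569,  0.12137105,  0.77835139]), 'torque': array([ 0.00703453, -0.03218769, -0.00868038]), 'grip_width': 0.9993681466231884}
scene {'fx': 599.4629802184455, 'fy': 599.4629802184455, 'cx': 314.044996945525, 'cy': 241.19438151103054, 'rvec': array([ 1.94221879,  1.54411872, -0.61043234]), 'tvec': array([-0.0523449 , -0.31492829,  1.69508493])}
panel_center [(0.74, [421.6, 211.0]), (0.72, [507.2, 303.3]), (0.65, [431.0, 247.8])]
panel_foot [(0.72, [486.5, 313.1]), (0.71, [421.1, 245.8]), (0.64, [417.0, 191.6])]
rest [(0.82, [428.5, 26
[... 565 characters left out ...]
9, [206.2, 240.2]), (0.86, [178.0, 146.6])]
rest [(0.6, [208.8, 217.8])]
fixture [(0.86, [390.1, 202.7])]
stop_face [(0.8, [397.2, 197.4])]
bottle [(0.82, [491.2, 244.8])]
screwdriver [(0.89, [293.2, 222.5])]
jar [(0.97, [323.5, 303.6])]
{'fx': 393.6299902014451, 'fy': 393.6299902014451, 'cx': 317.1173255387118, 'cy': 237.2502040058164, 'tool_from_camera': array([[ 1.34463371e-03, -9.55425974e-01, -2.95227708e-01,
         8.38560941e-02],
       [ 9.99998714e-01,  1.54260228e-03, -4.37663231e-04,
        -1.81746517e-04],
       [ 8.73573755e-04, -2.95226740e-01,  9.55426820e-01,
        -1.58571090e-01],
       [ 0.00000000e+00,  0.00000000e+00,  0.00000000e+00,
         1.00000000e+00]])}
```

View pics/scene0.png

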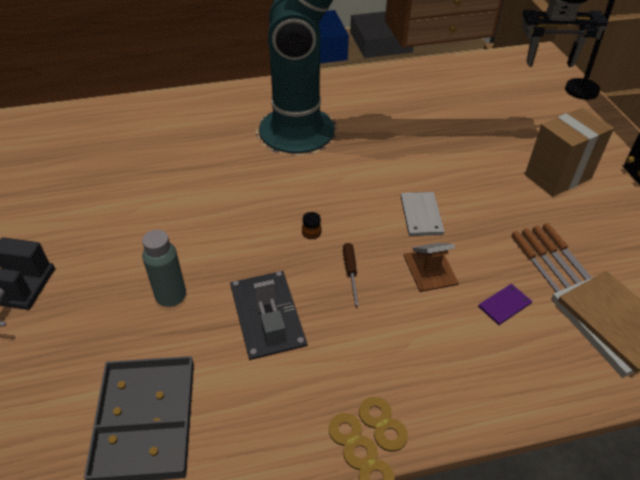

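View pics/top0.png

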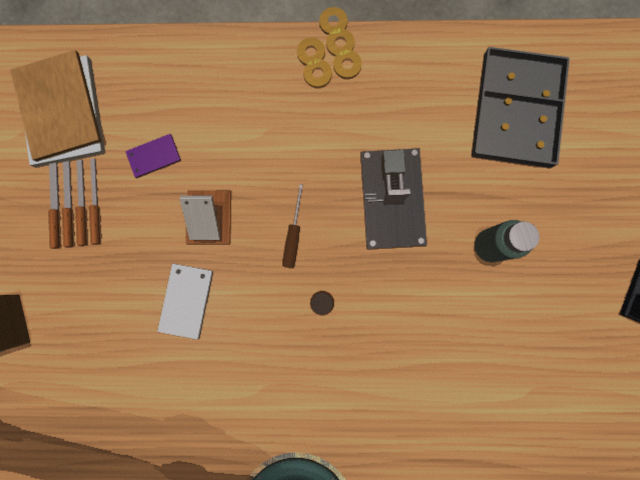

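The top view shows the small panel on the rest at about (200,218). The look-alikes are a larger plate at (186,300) and the purple one at (153,155). The fixture is at (393,198), with the stop facing down the image. I'll zoom in for corner measurements.

```bash
python3 - <<'E'
import cv2
a=cv2.imread('pics/top0.png')
cv2.imwrite('pics/z1.png',cv2.resize(a[180:255,170:245],None,fx=8,fy=8,interpolation=cv2.INTER_CUBIC))
cv2.imwrite('pics/z2.png',cv2.resize(a[140:260,345:445],None,fx=5,fy=5,interpolation=cv2.INTER_CUBIC))
E
```

```text
(no output)
```

View pics/z1.png

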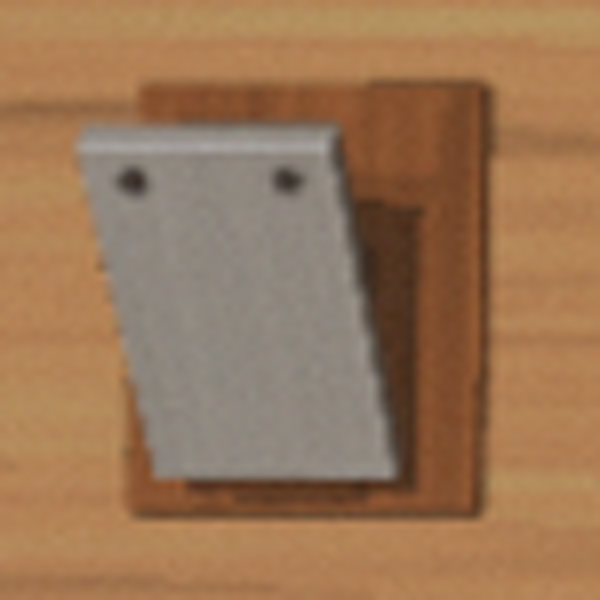

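View pics/z2.png

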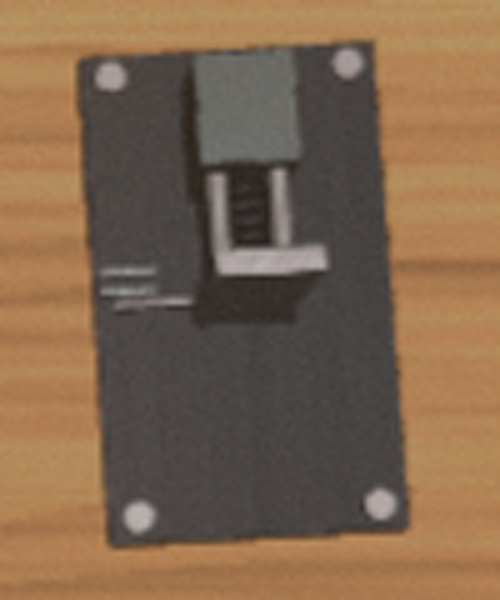

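```bash
cat >> h.py <<'E'
from scipy.spatial.transform import Rotation as R
from scipy.optimize import least_squares
def proj(cam,P):
    c=camera_info(cam); K=np.array([[c["fx"],0,c["cx"]],[0,c["fy"],c["cy"]],[0,0,1]])
    return cv2.projectPoints(np.asarray(P,float).reshape(-1,3),c["rvec"],c["tvec"],K,None)[0].reshape(-1,2)
def backz(cam,uv,z):
    c=camera_info(cam); Rm=cv2.Rodrigues(c["rvec"])[0]; o=-Rm.T@c["tvec"]
    d=Rm.T@np.array([(uv[0]-c["cx"])/c["fx"],(uv[1]-c["cy"])/c["fy"],1]); return o+d*(z-o[2])/d[2]
E
python3 - <<'E'
from h import *
f=lambda L,o,s:np.array([[o[0]+(u+.5)/s-.5,o[1]+(v+.5)/s-.5] for u,v in L])
pf=f([(80,60),(373,42),(408,527),(110,547)],(345,140),5)
M=np.array([[.11,.06,.01],[.11,-.06,.01],[-.09,-.06,.01],[-.09,.06,.01]])
def T(p,M): return R.from_euler('z',p[2]).apply(M)+[p[0],p[1],0]
r=least_squares(lambda p:(proj("top",T(p,M))-pf).ravel(),[.6,-.15,0]); print("fixture",r.x[:2],np.degrees(r.x[2]),np.abs(r.fun).max())
pr=f([(140,85),(488,85),(480,515),(133,515)],(170,180),8)
Mr=np.array([[.055,.045,.008],[.055,-.045,.008],[-.055,-.045,.008],[-.055,.045,.008]])
r=least_squares(lambda p:(proj("top",T(p,Mr))-pr).ravel(),[.6,.25,0]); print("rest",r.x[:2],np.degrees(r.x[2]),np.abs(r.fun).max()); rest=r.x
pp=f([(78,155),(335,155),(397,480),(155,478),(83,127),(337,123)],(170,180),8)
# panel corners, local x thickness(-x visible), y, z
Mp=np.array([[-.005,.03,.05],[-.005,-.03,.05],[-.005,-.03,-.05],[-.005,.03,-.05],[.005,.03,.05],[.005,-.03,.05]])
def TP(p): return (R.from_euler('z',p[3])*R.from_euler('y',45,degrees=True)).apply(Mp)+p[:3]
r=least_squares(lambda p:(proj("top",TP(p))-pp).ravel(),[.6,.2,.06,0]); print("panel",r.x[:3],np.degrees(r.x[3]),r.fun.round(1))
r2=least_squares(lambda p:(proj("top",TP([*p[:2],.064,p[2]]))-pp).ravel(),[.6,.2,0]); print("panel zfix",r2.x[:2],np.degrees(r2.x[2]),r2.fun.round(1))
p=[*r2.x[:2],.064,r2.x[2]]
a=cv2.imread('pics/scene0.png')
for q in proj("scene",TP(p)): cv2.circle(a,tuple(int(round(v*1)) for v in q),0,(0,0,255),-1)
for q in proj("scene",T([0.59,0,0],M)): pass
cv2.imwrite('pics/z3.png',cv2.resize(a[220:300,390:480],None,fx=7,fy=7,interpolation=cv2.INTER_NEAREST))
for n,uv,z in(("jar",(322,303),.05),("bottle",(523,236),.178),("sd",(293,225),.01)): print(n,backz("top",uv,z))
E
```

```text
fixture [ 0.60423023 -0.19302497] 3.208268061855456 0.5632270064625402
rest [0.57589864 0.1819383 ] 0.35853240608709613 0.5770046853958775
panel [0.56746041 0.18717101 0.04830312] 0.23304839055854037 [-0.2 -0.4 -0.5 -0.6 -0.3  0.1  0.3  0.4  0.5  0.1  0.2  0.4]
panel zfix [0.56494161 0.18274176] 0.09936350138200886 [-0.5 -0.6 -0.3 -0.7  0.   0.6  0.1  0.9  0.2 -0.2  0.5  0.2]
jar [ 0.40472326 -0.05076068  0.05      ]
bottle [ 0.51907624 -0.38411304  0.178     ]
sd [0.55904108 0.00920737 0.01      ]
```

View pics/z3.png

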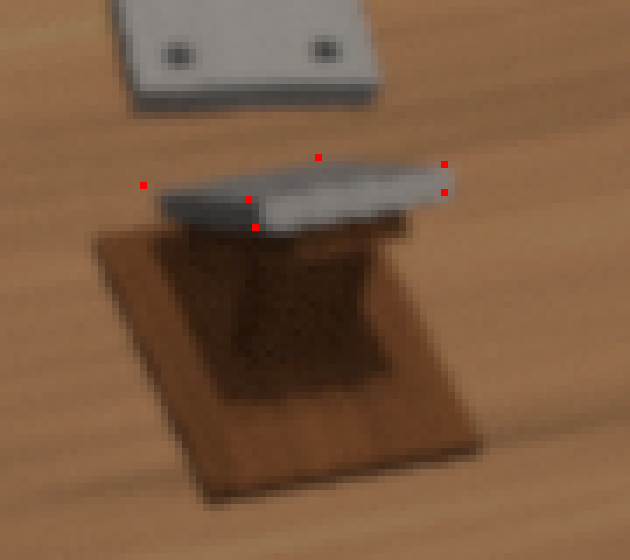

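```bash
python3 - <<'E'
from h import *
f=lambda L,o,s:np.array([[o[0]+(u+.5)/s-.5,o[1]+(v+.5)/s-.5] for u,v in L])
pp=f([(78,155),(335,155),(397,480),(155,478),(83,127),(337,123)],(170,180),8)
Mp=np.array([[-.005,.03,.05],[-.005,-.03,.05],[-.005,-.03,-.05],[-.005,.03,-.05],[.005,.03,.05],[.005,-.03,.05]])
ps=f([(259,203),(262,233),(453,172),(453,198),(160,195),(340,160)],(390,220),7)
Ms=np.array([[-.005,-.03,.05],[.005,-.03,.05],[-.005,.03,.05],[.005,.03,.05],[-.005,-.03,-.05],[-.005,.03,-.05]])
def TP(p,M): return (R.from_euler('z',p[3])*R.from_euler('y',45,degrees=True)).apply(M)+p[:3]
r=least_squares(lambda p:np.r_[(proj("top",TP(p,Mp))-pp).ravel(),(proj("scene",TP(p,Ms))-ps).ravel()],[.6,.2,.06,0]); print("panel",r.x[:3],np.degrees(r.x[3]),r.fun.round(1))
E
```

```text
panel [0.56568901 0.18506774 0.0609082 ] -0.616570223445751 [-1.  -0.9 -0.9 -0.6 -1.   0.5 -0.9  0.4 -0.2 -0.5 -0.1  0.3 -0.4 -0.1
 -0.1  0.4 -0.9 -0.2 -0.3  0.8 -1.3 -0.3 -1.7  0.5]
```

```bash
cat >> h.py <<'E'
def toolR(tilt,yaw=0):
    # tilt>0: tool z leans towards +x (forward); yaw = direction of 'forward'
    t=np.radians(tilt); z=np.array([np.sin(t),0,-np.cos(t)]); y=np.array([0,1.,0]); x=np.cross(y,z)
    return R.from_euler('z',yaw,degrees=True)*R.from_matrix(np.c_[x,y,z])
def cur():
    o=observe(); return o["tool_pos"],R.from_euler('xyz',o["eef_rot"],degrees=True),o
def plan(pos,Rg):
    p,Rc,o=cur()
    print("turn first:",(Rc.inv()*Rg).as_rotvec().round(4),"then shift mm:",(Rg.inv().apply(np.asarray(pos)-p)*1000).round(1)," | shift first mm:",(Rc.inv().apply(np.asarray(pos)-p)*1000).round(1))
def st():
    p,Rc,o=cur(); print(o["time_s"],"pos",p.round(4),"rot",o["eef_rot"].round(2),"F",o["force"].round(2),"T",o["torque"].round(2),"g",round(o["grip_width"]*91.9,1),"J",o["joints"].round(0).tolist())
E
python3 - <<'E'
from h import *
Rg=toolR(-35); z=Rg.apply([0,0,1]); c=np.array([.5655,.184,.061])+.006*np.array([.707,0,.707])
tcp=c+.008*z; print(tcp)
plan(tcp-.09*z,Rg)
E
```

```text
[0.56515339 0.184      0.05868878]
turn first: [ 0.0767  0.6077 -0.243 ] then shift mm: [-426.5 -445.7 -184.9]  | shift first mm: [-551.8 -318.6   93.2]
```

```bash
python3 -m pendant '[[[-15,-9,0,0,0,0],[-30,-17,5,0,0,0],[-30,-17,5,0,0,0],[-30,-17,5,0,0,0],[-30,-17,5,0,0,0],[-30,-17,5,0,0,0],[-30,-17,5,0,0,0],[-30,-17,5,0,0,0],[-30,-17,5,0,0,0],[-30,-17,5,0,0,0],[-30,-17,5,0,0,0],[-30,-17,5,0,0,0],[-30,-17,5,0,0,0],[-30,-17,5,0,0,0],[-30,-17,5,0,0,0],[-30,-17,5,0,0,0],[-30,-17,5,0,0,0],[-30,-17,5,0,0,0],[-20,-16,5,0,0,0],[-7,-5,2,0,0,0]]]' 91 30
python3 -m pendant '[[[0,0,0,0.011,0.087,-0.035],[0,0,0,0.011,0.087,-0.035],[0,0,0,0.011,0.087,-0.035],[0,0,0,0.011,0.087,-0.035],[0,0,0,0.011,0.087,-0.035],[0,0,0,0.011,0.087,-0.035],[0,0,0,0.011,0.087,-0.035],[0,0,0,0,0,0],[0,0,0,0,0,0]]]'
python3 - <<'E'
from h import *
st()
Rg=toolR(-35); z=Rg.apply([0,0,1]); plan(np.array([.56515,.184,.0587])-.09*z,Rg)
save("wrist","w1.png"); save("scene","s1.png")
E
```

```text
time_s: 2.57
tool_pos: [0.6192, 0.1765, 0.133]
eef_rot: [-179.8, 0.1, 165.2]
force: [-0.7, -0.3, 0.3]
grip_width: 0.989
time_s: 3.32
tool_pos: [0.6163, 0.1833, 0.1317]
eef_rot: [-180.0, -35.2, -180.0]
force: [-0.1, -0.5, 1.3]
grip_width: 0.991
3.3167 pos [0.6163 0.1833 0.1317] rot [-179.97  -35.16 -179.95] F [-0.15 -0.53  1.3 ] T [ 0.02 -0.51 -0.02] g 91.1 J [-17.0, 52.0, 3.0, 68.0, -10.0, 95.0, 78.0]
turn first: [-0.0009 -0.0027  0.0007] then shift mm: [ 0.1  0.7 -0.9]  | shift first mm: [ 0.1  0.7 -0.9]
```

View pics/w1.png

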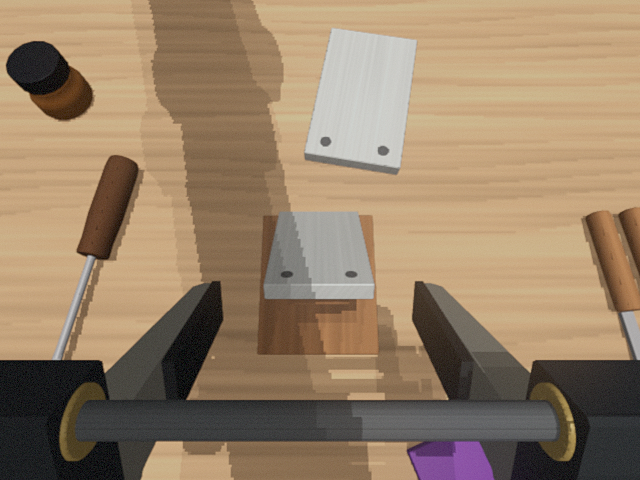

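The wrist view shows the panel on the rest, spanning columns 265–373 and centred between the fingers. I'll refine its pose from these corners.

```bash
python3 - <<'E'
from h import *
p,Rc,o=cur(); c=camera_info("wrist"); X=c["tool_from_camera"]
K=np.array([[c["fx"],0,c["cx"]],[0,c["fy"],c["cy"]],[0,0,1]])
def pw(P):
    t=Rc.inv().apply(P-p); q=(t-X[:3,3])@X[:3,:3]; return np.c_[q[:,0]/q[:,2]*c["fx"]+c["cx"],q[:,1]/q[:,2]*c["fy"]+c["cy"]]
im=np.array([(357,213),(281,213),(266,284),(372,284),(265,298),(373,298)],float)
Mp=np.array([[-.005,.03,-.05],[-.005,-.03,-.05],[-.005,-.03,.05],[-.005,.03,.05],[.005,-.03,.05],[.005,.03,.05]])
f=lambda v:(pw((R.from_euler('z',v[3])*R.from_euler('y',np.pi/4)).apply(Mp)+v[:3])-im).ravel()
r=least_squares(f,[.565,.184,.061,0]); print(r.x[:3],np.degrees(r.x[3]),r.fun.round(1))
E
```

```text
[0.56461659 0.18451182 0.05575327] 0.009757498039182787 [-0.  -0.5 -0.4 -0.7 -0.5 -0.2  0.7  0.1  1.5  0.4 -1.5  0.7]
```

```bash
python3 -m pendant '[[[0,0,10,0,0,0],[0,0,15,0,0,0],[0,0,15,0,0,0],[0,0,15,0,0,0],[0,0,15,0,0,0],[-1,0,12,0,0,0],[0,0,8,0,0,0],[0,0,0,0,0,0],[0,0,0,0,0,0]]]'
python3 - <<'E'
from h import *
st(); save("wrist","w2.png"); a=save("scene","s2.png")
cv2.imwrite('pics/s2z.png',cv2.resize(a[150:310,340:540,::-1],None,fx=4,fy=3.75))
E
```

```text
time_s: 4.17
tool_pos: [0.566, 0.1837, 0.0598]
eef_rot: [180.0, -35.0, -179.9]
force: [0.0, -0.0, -0.7]
grip_width: 0.989
4.1667 pos [0.566  0.1837 0.0598] rot [ 179.96  -35.04 -179.86] F [ 0.02 -0.04 -0.66] T [-0.   -0.52 -0.03] g 90.9 J [-17.0, 52.0, 2.0, 78.0, -10.0, 84.0, 79.0]
```

View pics/w2.png

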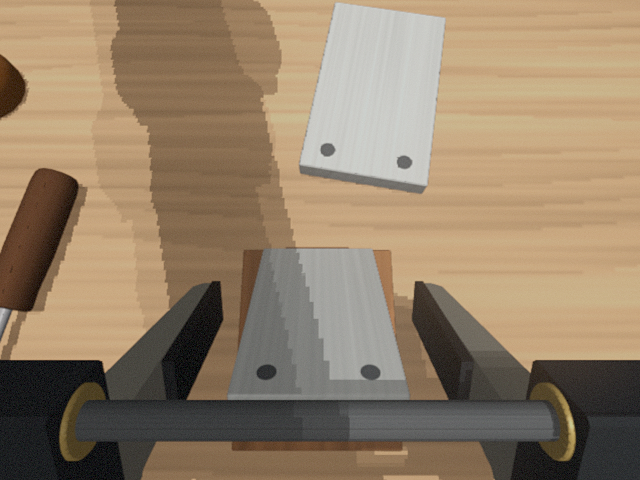

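View pics/s2z.png

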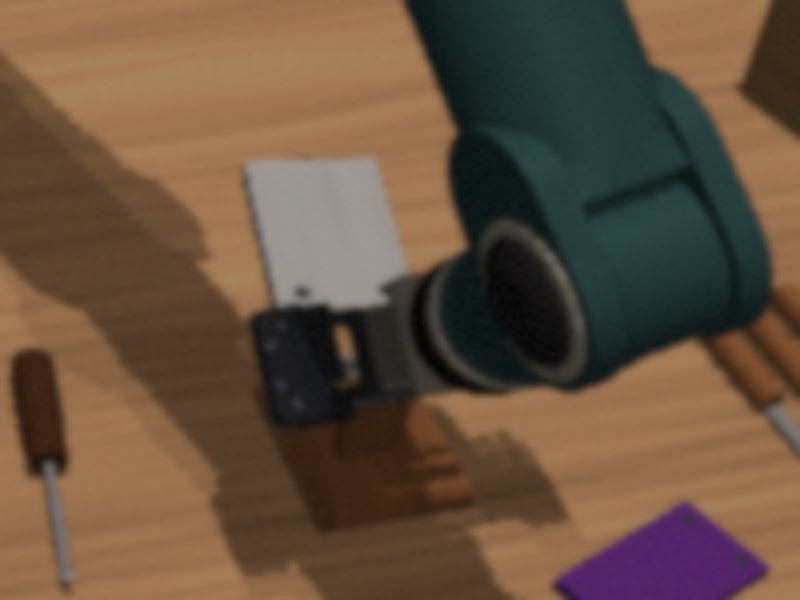

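The panel lies centred between the open fingers (far edge at 263–372, row 248). One more pose check, then I grip.

```bash
python3 - <<'E'
from h import *
p,Rc,o=cur(); c=camera_info("wrist"); X=c["tool_from_camera"]
def pw(P):
    t=Rc.inv().apply(P-p); q=(t-X[:3,3])@X[:3,:3]; return np.c_[q[:,0]/q[:,2]*c["fx"]+c["cx"],q[:,1]/q[:,2]*c["fy"]+c["cy"]]
im=np.array([(372,248),(263,248),(231,395),(406,395)],float)
Mp=np.array([[-.005,.03,-.05],[-.005,-.03,-.05],[-.005,-.03,.05],[-.005,.03,.05]])
f=lambda v:(pw((R.from_euler('z',v[3])*R.from_euler('y',np.pi/4)).apply(Mp)+v[:3])-im).ravel()
r=least_squares(f,[.565,.184,.061,0]); print(r.x[:3],np.degrees(r.x[3]),r.fun.round(1))
print("center in tool mm",Rc.inv().apply(r.x[:3]-p)*1000)
E
```

```text
[0.56718346 0.18360487 0.05752578] 0.2732352777993208 [-0.9  1.5  1.2  1.7 -2.  -0.8  1.8 -1.1]
center in tool mm [-1.79245545 -0.02006842  1.93627551]
```

```bash
python3 -m pendant '[[[0,0,0,0,0,0],[0,0,0,0,0,0],[0,0,0,0,0,0],[0,0,0,0,0,0],[0,0,0,0,0,0],[0,0,0,0,0,0],[0,0,0,0,0,0],[0,0,0,0,0,0],[0,0,0,0,0,0],[0,0,0,0,0,0]]]' 50 45
python3 - <<'E'
from h import *
st(); Rc=cur()[1]; print("world up 10mm in tool:",Rc.inv().apply([0,0,10]))
E
```

```text
time_s: 5.1
tool_pos: [0.5661, 0.1836, 0.0594]
eef_rot: [180.0, -35.1, -179.9]
force: [0.4, 1.2, 0.1]
grip_width: 0.651
5.1 pos [0.5661 0.1836 0.0594] rot [ 179.96  -35.06 -179.87] F [0.38 1.22 0.1 ] T [ 0.1  -0.62 -0.04] g 59.8 J [-17.0, 52.0, 2.0, 78.0, -10.0, 84.0, 79.0]
world up 10mm in tool: [ 5.74450511e+00  5.59104734e-03 -8.18539124e+00]
```

```bash
python3 -m pendant '[[[3,0,-4,0,0,0],[6,0,-8,0,0,0],[11.5,0,-16.4,0,0,0],[11.5,0,-16.4,0,0,0],[11.5,0,-16.4,0,0,0],[11.5,0,-16.4,0,0,0],[11.5,0,-16.4,0,0,0],[5,0,-7,0,0,0],[0,0,0,0,0,0],[0,0,0,0,0,0]]]'
python3 - <<'E'
from h import *
st(); save("wrist","w3.png")
# goal orientation: panel rotates -45 about its y to upright, then yaw 3.2
p,Rc,o=cur()
Rp0=R.from_euler('y',45,degrees=True)
Rg=R.from_euler('z',3.2,degrees=True)*R.from_euler('y',-45,degrees=True)*Rc
print((Rc.inv()*Rg).as_rotvec(), Rg.as_euler('xyz',degrees=True))
E
```

```text
time_s: 5.93
tool_pos: [0.5655, 0.1834, 0.1831]
eef_rot: [180.0, -35.0, -179.9]
force: [0.3, -1.2, -2.7]
grip_width: 0.648
5.9333 pos [0.5655 0.1834 0.1831] rot [ 179.97  -35.04 -179.87] F [ 0.25 -1.17 -2.67] T [ 0.03 -0.81 -0.01] g 59.5 J [-17.0, 44.0, 2.0, 76.0, -10.0, 94.0, 77.0]
[ 0.01382633 -0.78523732 -0.05494279] [-179.91205035    9.8642967  -176.70450765]
```

View pics/w3.png

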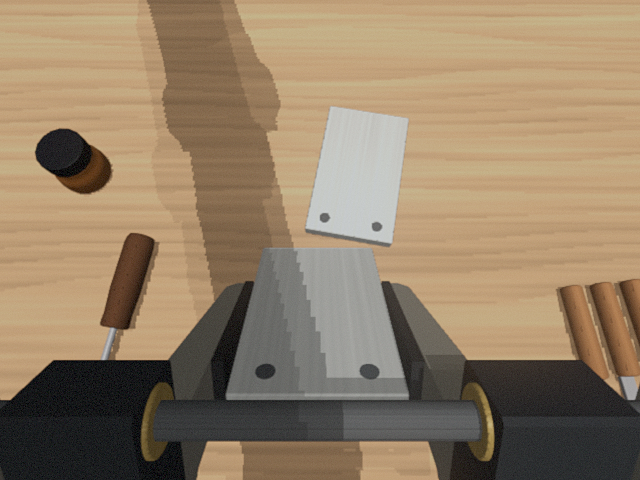

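```bash
python3 -m pendant '[[[0,0,0,0.0008,-0.05,-0.0035],[0,0,0,0.0015,-0.087,-0.006],[0,0,0,0.0015,-0.087,-0.006],[0,0,0,0.0015,-0.087,-0.006],[0,0,0,0.0015,-0.087,-0.006],[0,0,0,0.0015,-0.087,-0.006],[0,0,0,0.0015,-0.087,-0.006],[0,0,0,0.0015,-0.087,-0.006],[0,0,0,0.0015,-0.087,-0.006],[0,0,0,0.0005,-0.04,-0.003],[0,0,0,0,0,0],[0,0,0,0,0,0]]]'
cat >> h.py <<'E'
FIX=np.array([.6042,-.1930]); YAW=3.2; FOOT=np.array([7.7,0,50.2])/1000
Rgoal=R.from_euler('xyz',[-180,10,-180+YAW],degrees=True)
def foot_goal(fx,fy,fz):
    w=np.r_[FIX,0]+R.from_euler('z',YAW,degrees=True).apply([fx,fy,fz]); return w-Rgoal.apply(FOOT)
E
python3 - <<'E'
from h import *
st(); plan(foot_goal(-.035,0,.06),Rgoal); plan(foot_goal(-.035,0,.03),Rgoal)
E
```

```text
time_s: 6.98
tool_pos: [0.5643, 0.1834, 0.1821]
eef_rot: [-179.9, 9.8, -176.7]
force: [0.5, 0.1, -1.0]
grip_width: 0.653
6.9833 pos [0.5643 0.1834 0.1821] rot [-179.91    9.78 -176.71] F [ 0.45  0.13 -0.96] T [0.02 0.22 0.04] g 60.0 J [-27.0, 20.0, 4.0, 110.0, 3.0, 41.0, 69.0]
turn first: [-0.0013 -0.0039  0.0016] then shift mm: [  29.5 -378.    67.3]  | shift first mm: [  29.8 -377.9   67.9]
turn first: [-0.0013 -0.0039  0.0016] then shift mm: [  34.7 -378.    96.8]  | shift first mm: [  34.9 -377.9   97.4]
```

```bash
python3 -m pendant '[[[1,-14,0,-0.001,-0.004,0.002],[2,-28,1,0,0,0],[2,-28,1,0,0,0],[2,-28,1,0,0,0],[2,-28,1,0,0,0],[2,-28,1,0,0,0],[2,-28,1,0,0,0],[2,-28,1,0,0,0],[2,-28,1,0,0,0],[2,-28,1,0,0,0],[2,-28,1,0,0,0],[2,-28,1,0,0,0],[2,-28,2,0,0,0],[3,-20,10,0,0,0],[2,-8,20,0,0,0],[0,0,23,0,0,0],[0,0,0,0,0,0],[0,0,0,0,0,0]]]'
python3 - <<'E'
from h import *
st(); plan(foot_goal(-.035,0,.03),Rgoal)
save("wrist","w4.png"); a=save("scene","s4.png"); save("top","t4.png")
cv2.imwrite('pics/s4z.png',cv2.resize(a[200:360,200:400,::-1],None,fx=4,fy=3.75))
E
```

```text
time_s: 8.48
tool_pos: [0.5677, -0.1949, 0.1109]
eef_rot: [179.9, 10.0, -176.9]
force: [-0.5, 0.1, -1.4]
grip_width: 0.651
8.4833 pos [ 0.5677 -0.1949  0.1109] rot [ 179.85    9.96 -176.91] F [-0.49  0.08 -1.4 ] T [-0.04  0.21  0.04] g 59.8 J [13.0, 26.0, 6.0, 112.0, -11.0, 34.0, 120.0]
turn first: [ 0.0022 -0.0008 -0.0018] then shift mm: [ 4.8 -0.1 29.7]  | shift first mm: [ 4.8 -0.2 29.7]
```

View pics/w4.png

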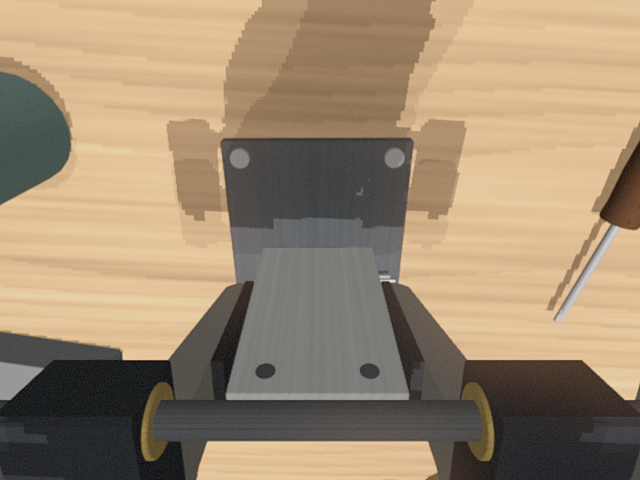

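View pics/s4z.png

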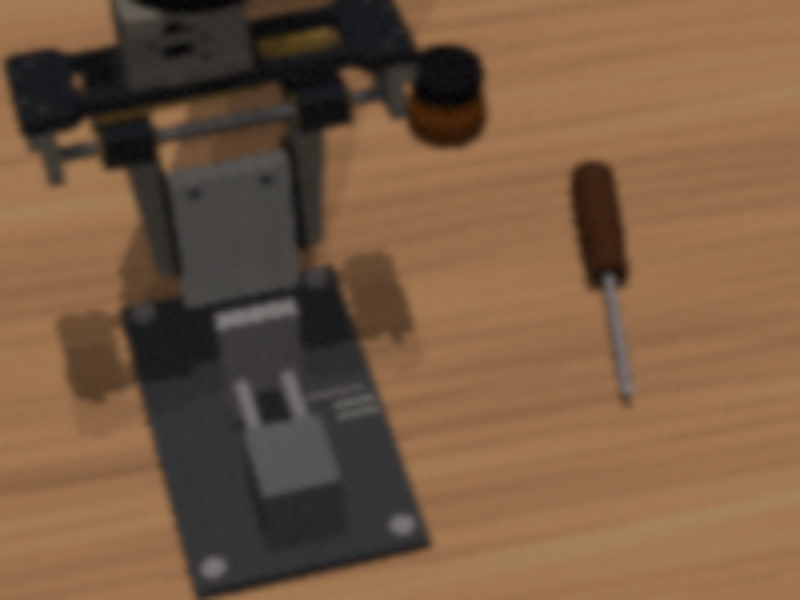

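View pics/t4.png

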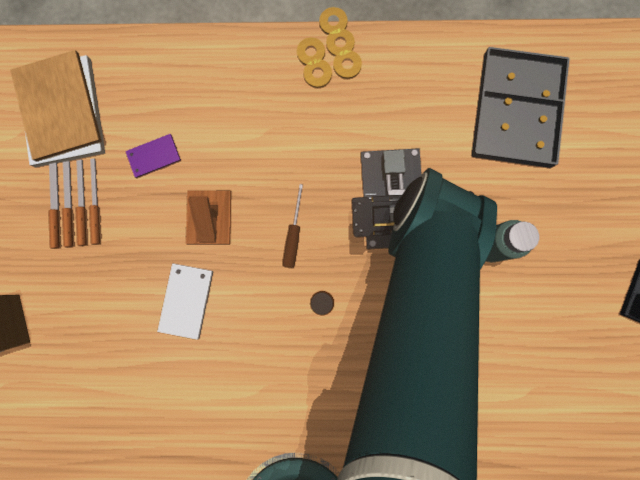

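The panel hangs upright over the base. Its column range of 263–373 is centred on the base's near edge (222–412), and that edge looks level. I'll measure the fixture from the wrist view and check clearance between wrist and bottle.

```bash
python3 - <<'E'
from h import *
p,Rc,o=cur(); c=camera_info("wrist"); X=c["tool_from_camera"]
def bw(uv,z):
    d=Rc.apply(X[:3,:3]@np.array([(uv[0]-c["cx"])/c["fx"],(uv[1]-c["cy"])/c["fy"],1])); q=Rc.apply(X[:3,3])+p
    return q+d*(z-q[2])/d[2]
a=bw((413,139),.01); b=bw((222,139),.01); print(a,b,np.linalg.norm(a-b), np.degrees(np.arctan2(-(a-b)[0],(a-b)[1])))
n=R.from_euler('z',3.2,degrees=True); print("origin est",(a+b)/2+n.apply([.09,0,0]))
# panel pose in tool from current wrist picture: plane corners
im=np.array([(373,248),(263,248),(229,396),(407,396)],float)
M=np.array([[-.005,.03,-.05],[-.005,-.03,-.05],[-.005,-.03,.05],[-.005,.03,.05]])
def pw(t):
    q=(t-X[:3,3])@X[:3,:3]; return np.c_[q[:,0]/q[:,2]*c["fx"]+c["cx"],q[:,1]/q[:,2]*c["fy"]+c["cy"]]
r=least_squares(lambda v:(pw(R.from_rotvec(v[3:]).apply(M)+v[:3])-im).ravel(),[0,0,0,*(Rc.inv()*n).as_rotvec()])
Rp=Rc*R.from_rotvec(r.x[3:]); print("center tool",r.x[:3],"panel axes world z",Rp.as_matrix()[:,2].round(3),"x",Rp.as_matrix()[:,0].round(3),r.fun.round(1))
print("foot world",p+Rc.apply(r.x[:3]+R.from_rotvec(r.x[3:]).apply([0,0,-.05])), "model foot",p+Rc.apply(FOOT))
for z in(.2,.25,.3,.35): print(z,backz("top",(496,225),z))
E
```

```text
[ 0.51353641 -0.13864533  0.01      ] [ 0.52026354 -0.25690925  0.01      ] 0.11845509464335383 3.2556101433168463
origin est [ 0.60675965 -0.19275336  0.01      ]
center tool [-0.00115525  0.00018827  0.00200045] panel axes world z [ 0.014 -0.001  1.   ] x [ 0.998  0.059 -0.014] [-1.4 -0.1  1.4 -0.1 -0.4  0.   0.4  0.1]
foot world [ 0.57013822 -0.19448959  0.06198981] model foot [ 0.57075334 -0.19472075  0.06297841]
0.2 [ 0.53446258 -0.33348233  0.2       ]
0.25 [ 0.52800089 -0.31694987  0.25      ]
0.3 [ 0.52153919 -0.30041741  0.3       ]
0.35 [ 0.51507749 -0.28388496  0.35      ]
```

```bash
python3 -m pendant '[[[1.7,0,10,0.001,0,-0.001],[1.7,0,10,0.001,0,-0.001],[1.7,0,10,0,0,0],[1.4,0,8,0,0,0],[0.7,0,4,0,0,0],[0.4,0,2,0,0,0],[0,0,0,0,0,0],[0,0,0,0,0,0]]]'
python3 - <<'E'
from h import *
st(); p,Rc,o=cur(); print(p+Rc.apply(FOOT))
E
```

```text
time_s: 9.3
tool_pos: [0.5689, -0.1951, 0.068]
eef_rot: [-179.9, 10.2, -176.8]
force: [0.3, 0.3, -0.6]
grip_width: 0.65
9.3 pos [ 0.5689 -0.1951  0.068 ] rot [-179.89   10.2  -176.75] F [ 0.33  0.28 -0.61] T [0.   0.23 0.05] g 59.7 J [14.0, 30.0, 5.0, 113.0, -13.0, 28.0, 122.0]
[ 0.57020133 -0.19509141  0.01725241]
```

```bash
for i in 1; do python3 -m pendant '[[[0.3,0,1.5,0,0,0],[0.3,0,1.5,0,0,0],[0,0,0,0,0,0],[0,0,0,0,0,0]]]'; done; python3 -m pendant '[[[0.2,0,1,0,0,0],[0,0,0,0,0,0],[0,0,0,0,0,0]]]';  python3 -m pendant '[[[0.2,0,1,0,0,0],[0,0,0,0,0,0],[0,0,0,0,0,0]]]'
```

```text
time_s: 9.63
tool_pos: [0.5687, -0.1949, 0.065]
eef_rot: [-179.9, 10.2, -176.7]
force: [-0.5, 0.7, -1.5]
grip_width: 0.649
time_s: 9.88
tool_pos: [0.5687, -0.1949, 0.0639]
eef_rot: [-179.9, 10.2, -176.7]
force: [0.0, -0.0, -1.7]
grip_width: 0.647
time_s: 10.13
tool_pos: [0.5686, -0.1949, 0.0628]
eef_rot: [-179.9, 10.2, -176.7]
force: [0.4, -0.2, -1.5]
grip_width: 0.65
```

```bash
python3 -m pendant '[[[0.2,0,1,0,0,0],[0,0,0,0,0,0],[0,0,0,0,0,0]]]';  python3 -m pendant '[[[0.2,0,1,0,0,0],[0,0,0,0,0,0],[0,0,0,0,0,0]]]'
```

```text
time_s: 10.38
tool_pos: [0.5686, -0.1949, 0.0618]
eef_rot: [-179.9, 10.2, -176.7]
force: [-0.6, 0.3, -2.2]
grip_width: 0.651
time_s: 10.63
tool_pos: [0.5686, -0.1949, 0.0608]
eef_rot: [-179.9, 10.2, -176.7]
force: [-0.6, 0.1, -1.4]
grip_width: 0.65
```

```bash
python3 -m pendant '[[[0.1,0,0.7,0,0,0],[0,0,0,0,0,0],[0,0,0,0,0,0]]]';  python3 -m pendant '[[[0.1,0,0.7,0,0,0],[0,0,0,0,0,0],[0,0,0,0,0,0]]]'
```

```text
time_s: 10.88
tool_pos: [0.5686, -0.1949, 0.0601]
eef_rot: [-179.9, 10.2, -176.7]
force: [-0.4, 0.4, -1.1]
grip_width: 0.652
time_s: 11.13
tool_pos: [0.5687, -0.1949, 0.0594]
eef_rot: [-179.9, 10.2, -176.7]
force: [-0.4, -0.1, -2.4]
grip_width: 0.647
```

```bash
python3 -m pendant '[[[0.1,0,0.7,0,0,0],[0,0,0,0,0,0],[0,0,0,0,0,0]]]';python3 - <<'E'
from h import *
st(); a=save("wrist","w5.png"); a=save("scene","s5.png")
cv2.imwrite('pics/s5z.png',cv2.resize(a[240:340,220:345,::-1],None,fx=6,fy=6,interpolation=cv2.INTER_CUBIC))
E
```

```text
time_s: 11.38
tool_pos: [0.5687, -0.1949, 0.0587]
eef_rot: [-179.9, 10.2, -176.7]
force: [0.4, 0.8, -3.1]
grip_width: 0.654
11.3833 pos [ 0.5687 -0.1949  0.0587] rot [-179.9    10.19 -176.75] F [ 0.43  0.84 -3.13] T [0.01 0.23 0.02] g 60.1 J [14.0, 31.0, 4.0, 113.0, -13.0, 27.0, 122.0]
```

View pics/s5z.png

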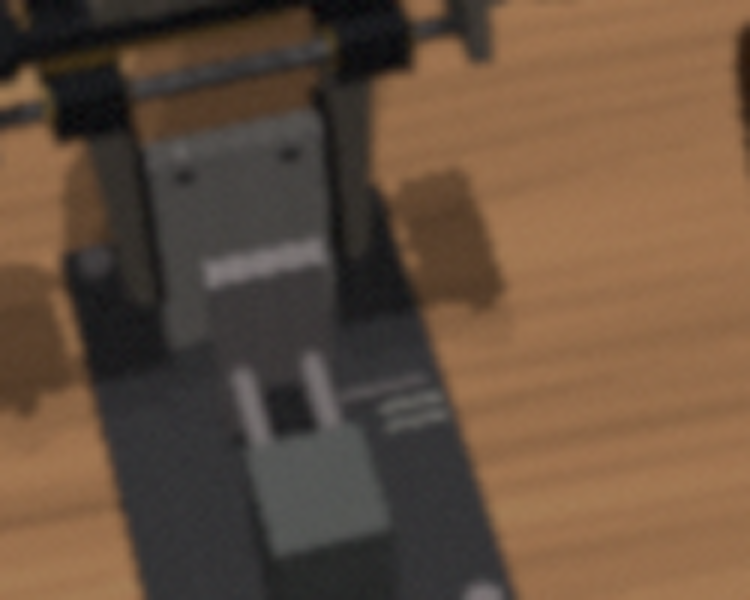

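View pics/w5.png

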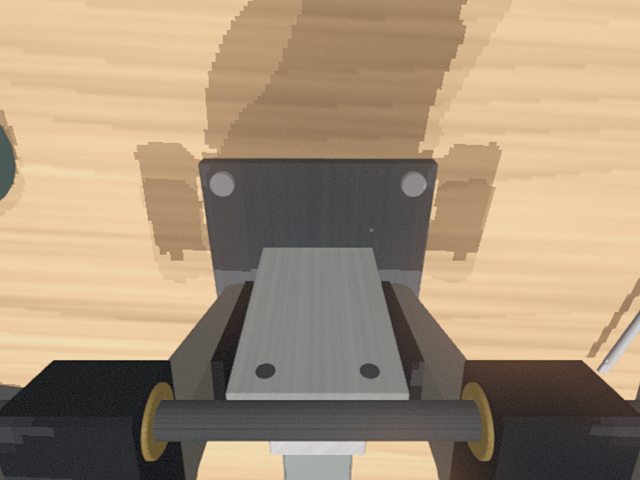

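The panel stands or hovers just above the base, clear of the stop, with the pointer still ahead of both marks. I continue down in small steps until contact.

```bash
for i in 1; do python3 -m pendant '[[[0.1,0,0.7,0,0,0],[0,0,0,0,0,0],[0,0,0,0,0,0]]]'; done; python3 -m pendant '[[[0.1,0,0.7,0,0,0],[0,0,0,0,0,0],[0,0,0,0,0,0]]]'
```

```text
time_s: 11.73
tool_pos: [0.5687, -0.1949, 0.058]
eef_rot: [-179.9, 10.2, -176.7]
force: [0.5, -0.7, -2.5]
grip_width: 0.649
time_s: 11.98
tool_pos: [0.5689, -0.195, 0.0577]
eef_rot: [-179.9, 10.2, -176.7]
force: [-1.9, 1.3, 3.8]
grip_width: 0.648
```

```bash
python3 -m pendant '[[[0.1,0,0.7,0,0,0],[0,0,0,0,0,0],[0,0,0,0,0,0]]]'; python3 - <<'E'
from h import *
st()
E
```

```text
time_s: 12.23
tool_pos: [0.5689, -0.195, 0.0577]
eef_rot: [-179.9, 10.2, -176.7]
force: [-4.2, 0.5, 10.2]
grip_width: 0.65
12.2333 pos [ 0.5689 -0.195   0.0577] rot [-179.91   10.23 -176.75] F [-4.17  0.47 10.17] T [0.4  1.05 0.08] g 59.8 J [14.0, 31.0, 4.0, 113.0, -13.0, 27.0, 122.0]
```

```bash
python3 -m pendant '[[[-0.1,0,-0.6,0,0,0],[0,0,0,0,0,0],[0,0,0,0,0,0],[0,0,0,0,0,0],[0,0,0,0,0,0],[0,0,0,0,0,0]]]'; python3 - <<'E'
from h import *
st(); p,Rc,o=cur(); d=R.from_euler('z',3.2,degrees=True).apply([10,0,0]); print(Rc.inv().apply(d))
print("foot fixture x est",R.from_euler('z',-3.2,degrees=True).apply(p+Rc.apply(FOOT)-[.605,-.193,0]))
E
```

```text
time_s: 12.73
tool_pos: [0.5689, -0.195, 0.0577]
eef_rot: [-179.9, 10.2, -176.7]
force: [-3.1, 1.5, 5.9]
grip_width: 0.651
12.7333 pos [ 0.5689 -0.195   0.0577] rot [-179.9    10.22 -176.75] F [-3.06  1.49  5.85] T [0.34 0.75 0.02] g 59.8 J [14.0, 31.0, 4.0, 113.0, -13.0, 27.0, 122.0]
[-9.84144111e+00 -6.02983764e-03  1.77369686e+00]
foot fixture x est [-3.48170403e-02 -4.39252151e-05  6.95428730e-03]
```

```bash
python3 -m pendant '[[[0,0,-0.3,0,0,0],[-2,0,0.4,0,0,0],[-3,0,0.5,0,0,0],[-3,0,0.5,0,0,0],[-3,0,0.6,0,0,0],[-3,0,0.5,0,0,0],[-3,0,0.5,0,0,0],[-2,0,0.4,0,0,0],[-1,0,0.2,0,0,0],[0,0,0,0,0,0],[0,0,0,0,0,0],[0,0,0,0,0,0]]]'; python3 - <<'E'
from h import *
st(); p,Rc,o=cur()
print("foot fixture x est",R.from_euler('z',-3.2,degrees=True).apply(p+Rc.apply(FOOT)-[.605,-.193,0]))
a=save("wrist","w6.png")
a=save("scene","s6.png")
cv2.imwrite('pics/s6z.png',cv2.resize(a[240:340,220:345,::-1],None,fx=6,fy=6,interpolation=cv2.INTER_CUBIC))
E
```

```text
time_s: 13.73
tool_pos: [0.5892, -0.194, 0.0578]
eef_rot: [-179.9, 10.2, -176.7]
force: [-1.8, -0.1, 5.3]
grip_width: 0.65
13.7333 pos [ 0.5892 -0.194   0.0578] rot [-179.88   10.22 -176.75] F [-1.78 -0.1   5.3 ] T [0.11 0.61 0.06] g 59.8 J [13.0, 32.0, 5.0, 110.0, -13.0, 28.0, 121.0]
foot fixture x est [-0.01445301 -0.00024387  0.00698054]
```

View pics/s6z.png

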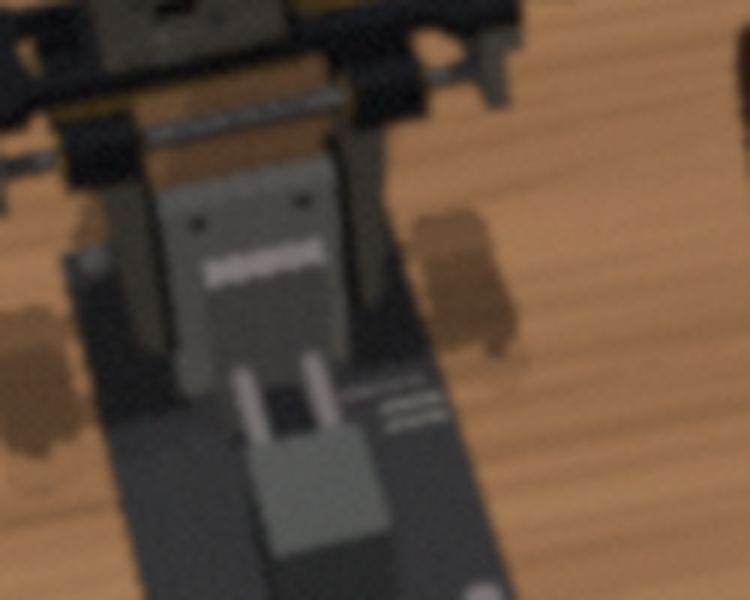

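View pics/w6.png

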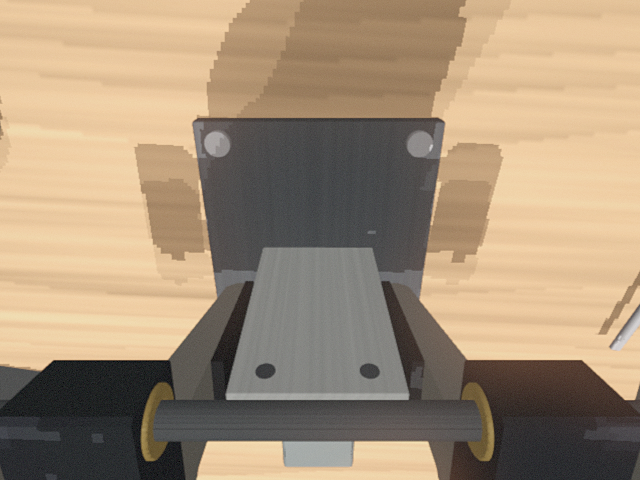

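The panel is centred on the stop: housing at 284–353 in the wrist view, panel centre at 318. The pointer is still at free. Next I press in small steps.

```bash
python3 -m pendant '[[[-2,0,0.3,0,0,0],[-2,0,0.3,0,0,0],[-2,0,0.4,0,0,0],[-1,0,0.2,0,0,0],[0,0,0,0,0,0],[0,0,0,0,0,0]]]'; python3 -m pendant '[[[-2,0,0.3,0,0,0],[-1,0,0.2,0,0,0],[0,0,0,0,0,0],[0,0,0,0,0,0]]]'
```

```text
time_s: 14.33
tool_pos: [0.5962, -0.1936, 0.0577]
eef_rot: [-179.9, 10.2, -176.7]
force: [-2.2, -0.7, 4.8]
grip_width: 0.65
time_s: 14.67
tool_pos: [0.5992, -0.1933, 0.0577]
eef_rot: [-179.9, 10.2, -176.7]
force: [-2.2, 0.2, 4.5]
grip_width: 0.653
```

```bash
python3 -m pendant '[[[-2,0,0.3,0,0,0],[-2,0,0.3,0,0,0],[0,0,0,0,0,0],[0,0,0,0,0,0]]]'; python3 -m pendant '[[[-2,0,0.3,0,0,0],[0,0,0,0,0,0],[0,0,0,0,0,0]]]'; python3 - <<'E'
from h import *
st(); p,Rc,o=cur()
print("foot fixture x est",R.from_euler('z',-3.2,degrees=True).apply(p+Rc.apply(FOOT)-[.605,-.193,0]))
a=save("scene","s7.png")
cv2.imwrite('pics/s7z.png',cv2.resize(a[240:340,220:345,::-1],None,fx=6,fy=6,interpolation=cv2.INTER_CUBIC))
E
```

```text
time_s: 15.0
tool_pos: [0.6031, -0.1931, 0.0577]
eef_rot: [-179.9, 10.2, -176.7]
force: [-2.7, -0.2, 5.1]
grip_width: 0.649
time_s: 15.25
tool_pos: [0.6045, -0.1931, 0.0577]
eef_rot: [-179.9, 10.1, -176.8]
force: [-4.7, 0.9, 6.2]
grip_width: 0.652
15.25 pos [ 0.6045 -0.1931  0.0577] rot [-179.91   10.12 -176.76] F [-4.72  0.91  6.16] T [ 0.07  1.18 -0.02] g 59.9 J [12.0, 33.0, 5.0, 108.0, -13.0, 29.0, 120.0]
foot fixture x est [ 0.00072566 -0.00011875  0.00695212]
```

View pics/s7z.png

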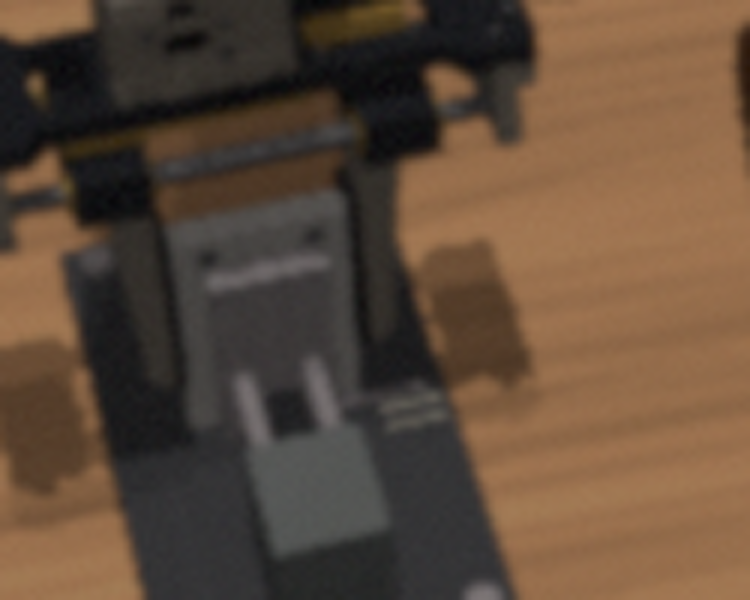

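Contact has begun: the pointer has moved slightly and Fx has grown by about 2.5 N over the sliding friction. Advancing further.

```bash
python3 -m pendant '[[[-1.5,0,0.3,0,0,0],[-1.5,0,0.3,0,0,0],[-1,0,0.2,0,0,0],[0,0,0,0,0,0],[0,0,0,0,0,0]]]'; python3 -m pendant '[[[-1.5,0,0.3,0,0,0],[-1,0,0.2,0,0,0],[0,0,0,0,0,0],[0,0,0,0,0,0]]]'; python3 - <<'E'
from h import *
st()
a=save("scene","s8.png")
cv2.imwrite('pics/s8z.png',cv2.resize(a[240:340,220:345,::-1],None,fx=6,fy=6,interpolation=cv2.INTER_CUBIC))
E
```

```text
time_s: 15.72
tool_pos: [0.6066, -0.193, 0.0577]
eef_rot: [-180.0, 9.9, -176.8]
force: [-11.4, 0.6, 14.6]
grip_width: 0.655
time_s: 16.05
tool_pos: [0.6084, -0.1929, 0.0577]
eef_rot: [-180.0, 9.8, -176.8]
force: [-14.3, 1.1, 16.6]
grip_width: 0.646
16.05 pos [ 0.6084 -0.1929  0.0577] rot [-179.99    9.84 -176.78] F [-14.27   1.11  16.58] T [-0.    2.87  0.06] g 59.3 J [12.0, 34.0, 5.0, 108.0, -12.0, 30.0, 120.0]
```

View pics/s8z.png

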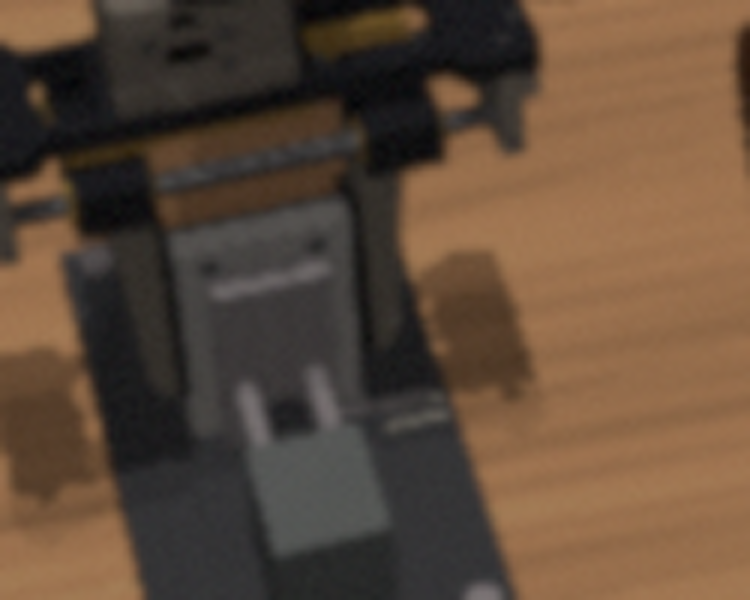

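The pointer is at the first mark (about 6 mm), but the down force on the base has grown to about 18 N. I'll ease upward slightly, then continue.

```bash
python3 -m pendant '[[[-0.1,0,-0.5,0,0,0],[-0.1,0,-0.5,0,0,0],[0,0,0,0,0,0],[0,0,0,0,0,0],[0,0,0,0,0,0]]]'; python3 -m pendant '[[[-1,0,0.1,0,0,0],[-1,0,0.1,0,0,0],[0,0,0,0,0,0],[0,0,0,0,0,0],[0,0,0,0,0,0]]]'; python3 - <<'E'
from h import *
st()
E
```

```text
time_s: 16.52
tool_pos: [0.6084, -0.1929, 0.0577]
eef_rot: [-180.0, 9.8, -176.8]
force: [-10.7, -0.2, 9.2]
grip_width: 0.65
time_s: 16.93
tool_pos: [0.6098, -0.1927, 0.0577]
eef_rot: [-180.0, 9.8, -176.8]
force: [-11.8, 0.1, 10.8]
grip_width: 0.646
16.9333 pos [ 0.6098 -0.1927  0.0577] rot [-180.      9.77 -176.79] F [-11.83   0.12  10.82] T [-0.14  2.54 -0.02] g 59.4 J [12.0, 34.0, 5.0, 107.0, -12.0, 30.0, 120.0]
```

```bash
python3 -m pendant '[[[-1,0,0,0,0,0],[-1,0,0,0,0,0],[-1,0,0,0,0,0],[0,0,0,0,0,0],[0,0,0,0,0,0],[0,0,0,0,0,0]]]'; python3 - <<'E'
from h import *
st()
a=save("scene","s9.png")
cv2.imwrite('pics/s9z.png',cv2.resize(a[240:340,220:345,::-1],None,fx=6,fy=6,interpolation=cv2.INTER_CUBIC))
a=save("wrist","w9.png");a=save("top","t9.png")
E
```

```text
time_s: 17.43
tool_pos: [0.6119, -0.1926, 0.0577]
eef_rot: [180.0, 9.7, -176.8]
force: [-13.9, 0.2, 9.2]
grip_width: 0.65
17.4333 pos [ 0.6119 -0.1926  0.0577] rot [ 179.98    9.67 -176.81] F [-13.95   0.17   9.22] T [-0.17  2.77  0.04] g 59.8 J [12.0, 34.0, 5.0, 107.0, -12.0, 31.0, 120.0]
```

View pics/s9z.png

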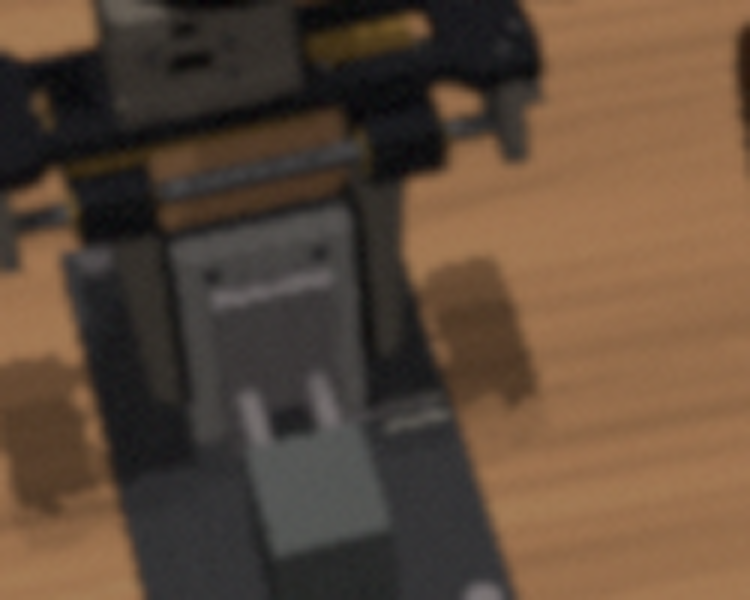

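View pics/w9.png

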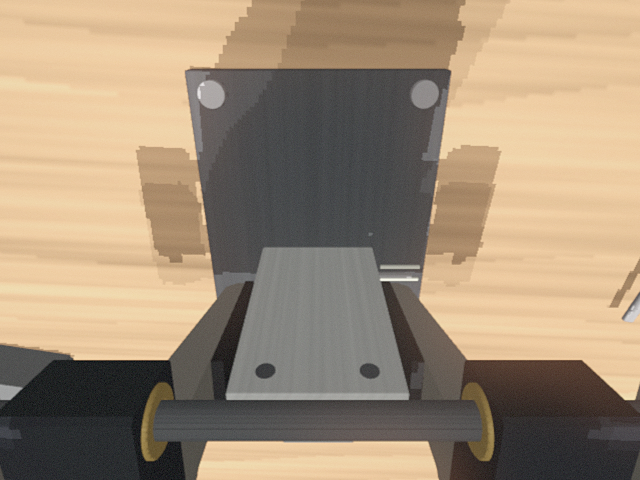

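```bash
python3 - <<'E'
import cv2,numpy as np
a=cv2.imread('pics/w9.png')[255:295,365:425]; b=cv2.imread('pics/s9.png')[290:320,275:300]; c=cv2.imread('pics/s0.png') if 0 else cv2.imread('pics/scene0.png')[290:320,275:300]
f=lambda m,h:cv2.resize(m,(int(m.shape[1]*h/m.shape[0]),h),interpolation=cv2.INTER_CUBIC)
A=f(a,300);B=f(b,300);C=f(c,300)
cv2.imwrite('pics/z9.png',np.hstack([A[:,:300],B,C]))
from h import *
P=lambda x,y:np.r_[R.from_euler('z',3.2,degrees=True).apply([x,y,0])[:2]+[.605,-.193],.011]
for x in(0,.006,.010,.014): print(x,proj("scene",[P(x,.035),P(x,.05)]).round(1).tolist())
p,Rc,o=cur(); c=camera_info("wrist"); X=c["tool_from_camera"]
def pw(P):
    t=Rc.inv().apply(np.atleast_2d(P)-p); q=(t-X[:3,3])@X[:3,:3]; return np.c_[q[:,0]/q[:,2]*c["fx"]+c["cx"],q[:,1]/q[:,2]*c["fy"]+c["cy"]]
for x in(0,.006,.010,.014): print(x,pw(np.array([P(x,.035),P(x,.05)])).round(1).tolist())
E
```

```text
0 [[280.8, 303.7], [287.7, 302.1]]
0.006 [[281.4, 305.9], [288.4, 304.3]]
0.01 [[281.9, 307.4], [288.9, 305.8]]
0.014 [[282.4, 308.9], [289.3, 307.2]]
0 [[381.7, 248.8], [409.2, 248.9]]
0.006 [[380.9, 258.4], [408.0, 258.4]]
0.01 [[380.3, 264.6], [407.3, 264.7]]
0.014 [[379.8, 270.8], [406.5, 270.8]]
```

View pics/z9.png

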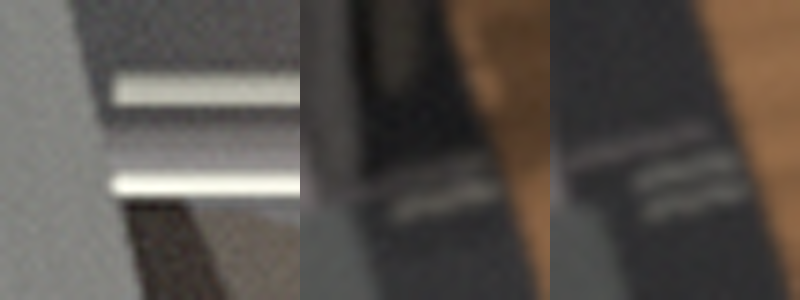

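In the wrist zoom the pointer (grey band) lies midway between the two white marks. After subtracting base friction, the force on the stop is about 10 N. I'll check once more that it's steady, then hand in.

```bash
python3 -m pendant '[[[0,0,0,0,0,0],[0,0,0,0,0,0],[0,0,0,0,0,0],[0,0,0,0,0,0],[0,0,0,0,0,0],[0,0,0,0,0,0]]]'; python3 - <<'E'
from h import *
st()
get_image("top")
for n in("bottle","screwdriver","jar"): print(n,[(round(d["score"],2),np.round(d["centre"],1).tolist()) for d in pinpoint("top",n)][:1])
st(); print(job_done())
E
```

```text
time_s: 18.08
tool_pos: [0.6119, -0.1927, 0.0577]
eef_rot: [180.0, 9.7, -176.8]
force: [-13.2, -0.7, 8.7]
grip_width: 0.65
18.0833 pos [ 0.6119 -0.1927  0.0577] rot [ 179.98    9.67 -176.81] F [-13.18  -0.68   8.7 ] T [-0.16  2.77  0.04] g 59.7 J [12.0, 34.0, 5.0, 107.0, -12.0, 31.0, 120.0]
bottle [(0.94, [493.7, 243.2])]
screwdriver [(0.73, [293.0, 225.5])]
jar [(0.45, [210.8, 218.8])]
18.2833 pos [ 0.6119 -0.1927  0.0577] rot [ 179.98    9.67 -176.81] F [-13.23   0.53   9.75] T [-0.15  2.75  0.04] g 59.5 J [12.0, 34.0, 5.0, 107.0, -12.0, 31.0, 120.0]
the job is handed in; nothing more can be done
None
```

I took the small panel from the rest and stood it upright on the base about 35 mm clear of the stop. I then slid it up centred against the stop and pressed, and handed the job in at 18.3 s with the panel still gripped.

**Last checks**
- **Pose:** the arm was at rest. The panel was upright to about 0.02 rad, square to the stop, and centred to about 1 mm.
- **Pointer:** in the wrist view it stood midway between the two marks, so the travel is about 9–10 mm. The stop was never near the end of its travel.
- **Push:** the wrist read a steady 13 N along x. Taking off my estimate of 3–3.5 N of base friction leaves about 10 N on the stop.
- **Contact:** the panel pressed on the base with about 11 N, and the fingers held it at 60 mm with the grip set to 45 N.

**Checks that disagreed or were weak**
- **Down force:** pressing on the base rose to about 18 N midway through the push, so I eased upward before going on.
- **Scene view:** it was too coarse to read the pointer well and looked nearer 8 mm, still inside the marks.
- **Jar:** the last detector call for the jar returned a low-score false hit at the empty rest (0.45). The jar's position was therefore not confirmed after the push; in the pictures taken above the fixture it was untouched, and the arm never came near it.
- **Bottle and screwdriver:** both were found where they had been at the start, to within a few pixels.

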